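# Set up the recipe card and hold the spring clip open round its edge

## Task

Take the recipe card out of the wooden rack, stand it in the narrow raised trough of the black recipe stand, centred and leaning on the backrest, and let go of it. Then take the blue spring clip by its handles, squeeze it wide open and bring it level from the side until its gaping jaws reach well round one upright side edge of the card (either one), one jaw in front and one behind, centred and touching neither card nor stand. Finish there, still holding the clip squeezed open, and leave the other things where they are.

Things in the scene. Friction and masses are not known exactly. Their poses are not given: they have to be found in the camera images.
- card_center (a point): Recipe card: stiff white board 5 mm thick, 110 mm wide, 130 mm tall, 70 g, an orange band near the top and a round pie picture on each face. Starts upright in the dark wooden rack, lower edge 8 mm above the table, upper 95 mm free. This point is its middle (65 mm above its lower edge, 55 mm from each side edge). x through the thickness, y along the width, z up to the top edge.
- rack: Dark wooden card rack, fixed: two upright walls 8 mm thick and 130 mm long, tops 43 mm above the table, an 8 mm slot between them in which the card stands. Origin on the table under the middle of the slot; y runs along the slot. Rack and stand may change sides.
- stand_ledge (a point): Middle of the floor of the trough of the fixed black recipe stand, 30 mm above the table. The trough is 90 mm long (y) and 12 mm wide (x, +x to the back). The front lip (-x side) rises 12 mm above this floor. A card set upright in the trough and let go leans back onto the backrest by 6 to 12 degrees.
- stand: The black recipe stand: foot 100 x 100 mm, 8 mm thick. Origin on the table under the trough's middle, same axes as the trough. Behind the trough (+x) a backrest 50 mm wide and 5 mm thick, leaning back 6 degrees, rises to about 102 mm above the table; the card's sides stand 30 mm beyond it.
- clip_center (a point): Blue spring clip, 114 mm long, 60 g, lying on its side, 26 mm tall as it lies. This point is on its upright steel hinge pin, 13 mm above the table. x points along the jaws to their tips, y across (the line along which the handles are squeezed), z up. Jaws, 5 mm thick, reach 57 mm to +x; handles, 5 mm thick with white pads near the ends, reach 55 mm to -x in a V.
- clip_grip (a point): Where to squeeze the clip: midway between its handles, 40 mm behind the hinge pin; same axes as the clip. The handles measure about 49 mm over their outsides here when shut, 26 mm and parallel when fully squeezed. Squeezing here takes 3.5 N to start and 8 N fully open, where it meets a stop that may be squeezed harder (20 to 30 N is fine).
- clip_mouth (a point): The point midway between the tips of the clip's jaws, on its centre line, 57 mm ahead of the hinge pin; same axes as the clip.
- clip_a (a joint): How far each half of the clip is turned open: 0 shut, 0.3 rad fully open (both halves turn alike). The inner gap between the jaws is 2 mm when shut; fully open about 35 mm at the tips and 19 mm half-way along the jaws.
- can: Bystander, to be left alone: tin can with a blue label, 68 mm across, 75 mm tall. Origin under its centre.
- syrup: Bystander, to be left alone: small amber syrup bottle, red cap, 42 mm across, 100 mm tall. Origin under its centre.
- jar: Bystander, to be left alone: clear jar with a green label, 60 mm across, 75 mm tall. Origin under its centre.
- carton: Bystander, to be left alone: white and blue drink carton, 45 x 55 mm, 115 mm tall. Origin under its centre.
- tin: Bystander, to be left alone: bare aluminium cutter ring, 68 mm across, 20 mm tall. Origin under its centre.
- bowl: Bystander, to be left alone: red mixing bowl, 170 mm across, 65 mm tall. Origin under its centre.
- plate: Bystander, to be left alone: blue plate, 170 mm across, 18 mm tall. Origin under its centre.

How it is judged:
By the outcome, as a careful person would: the job done as asked, in the order asked, and still so for the second after the job is handed in, while the arm keeps its last pose, push and grip.
It also fails if it takes over 64 s, if anything falls off the work surface, if the arm or the gripper's body presses on something with over 40 N, if the wrist force passes 120 N, or if a joint passes its speed limit or range.

## Robot

A 6-joint arm with a two-finger parallel gripper is mounted at the origin on the work surface. World frame = base frame: x ahead of the robot, y to its left, z up, the work surface at z = 0. Lengths are in mm, angles in rad, forces in N, time in s.
With the tool pointing down it reaches from about 400 to 925 mm from the base axis. Payload 12.5 kg.
Tool frame: the origin (TCP) lies midway between the tips of the shut fingers; the grasp point (between the pads) lies 19 mm behind it; z points along the fingers, y is the line along which they close (so a half turn about z gives the same grasp; the last joint's range is limited). The gripper opens to 95 mm and grips with 3 to 60 N. Pads are 20 mm wide; open, the fingers measure 119 mm over their backs; the gripper's body (75 mm by 180 mm) begins 59 mm behind the grasp point.
Start: joints at [1.195, 0.491, 1.559, -0, 1.092, -0.106], TCP at [166.569, 602.413, 214.661] pointing down, gripper open.
Joint ranges: [-3.1, 3.1], [-0.84, 2.19], [0.05, 2.79], [-1.13, 4.28], [0.06, 2.93], [-2.69, 2.69]. Speed limits (rad/s): [2.22, 2.22, 2.79, 3.14, 3.14, 3.14].

## Interface

Orientations are given as [roll, pitch, yaw] about the fixed x, y, z axes, in that order (R = Rz(yaw) Ry(pitch) Rx(roll)).
In Python, from cell import state, read_camera, camera_info, env gives the robot as it stands.
- The arm moves only by the tool move_arm, never from a script. Its argument "commands" is a list of rows, each a list of 3 entries, a list of its own where there are three numbers: the shift along the world's x, y, z in cm, then the turn, a rotation vector about the world's x, y, z in degrees, then the opening, from 0 (shut) to 1 (fully open). A call has 1 to 10 rows; each row shifts and turns the commanded pose from where the row before left it; what a row does not reach is not made up. A row lasts 1/10 s, in which the tool goes at most 50 mm and 8.59 degrees, less where a joint would pass 70% of its speed; a pose out of reach is approached as far as the arm can. A call with a gripper value outside its range is refused whole. The fingers move at their own pace and stop on an object; the grip force is fixed at half the most. Time passes only in rows, so rows that do not move let the fingers close. It gives the time, the measured TCP pose, the force, the opening and the grip force at its end, in the units of the state.
- state(): the state, without advancing time (a new reading comes with each control period).
- read_camera(name): name is "side" or "top" or "wrist"; returns the picture (480x640x3 uint8, blue, green, red); there is no depth.
- camera_info(name): a dict with "K" (3x3 intrinsics, pixels), "cam_to_world" (4x4, takes a point from camera to world coordinates). Camera axes: x right, y down, z forward; pixel columns grow to the right and rows downward; lengths in mm; the calibration is good to about 2 mm. A picture is of the moment at which its call begins: read the wrist's pose just before it. camera_info takes no time and is no camera call; for the wrist camera it gives the pose at the moment of the call.
- env.job_done(): hands the job in; it is judged then, once.
The state is a dict: "t": time; "joints": joint angles; "qvel": joint speeds; "tau": joint torques, N m; "eef_pos": TCP position; "tcp_rot": TCP orientation; "ft_force": force on the tool from outside, world axes, zero at the start; "moment": the same for the moment, N m; "opening": opening from 0.0 (shut) to 1.0 (fully open); "grip_force": force on a finger pad.
Only numpy, scipy, OpenCV 4.12 (cv2) and the standard library are available. Lean on these libraries where they do the work, as an engineer would, in place of code of your own. Each camera call takes 0.05 s, during which the arm holds its last target. There are 200 camera calls.

## Working session

There is one attempt and no reset: what is moved stays moved. The work goes in short steps, Python scripts to look and compute and a tool call to move; the robot and the scene stay as the last step left them, time stands still between calls to the robot, and variables do not carry over. Pictures are saved under pics/ and viewed, at most 10 in all, crops included, and the job is handed in when it is done.

Besides the shell and the picture viewer there is one more tool, called after "Call:" by a JSON object that holds its "fn" and its "kwargs". move_arm: Moves the arm, as the interface text tells. Its arguments: {"type":"object","properties":{"commands":{"type":"array"}},"required":["commands"]}

```bash
mkdir -p pics; ls; python3 - <<'E'
from cell import state, read_camera, camera_info, env
import cv2, numpy as np
s=state();print(s)
for n in ("top","side"):
    im=read_camera(n);cv2.imwrite(f"pics/{n}0.png",im)
    c=camera_info(n);print(n,np.round(c["K"],1).tolist(),np.round(c["cam_to_world"],3).tolist())
E
```

```text
pics
{'t': 0.0, 'joints': array([ 1.19540747e+00,  4.91583913e-01,  1.55946722e+00, -1.79010677e-05,
        1.09169150e+00, -1.05584184e-01]), 'qvel': array([-0.00056484,  0.00097264, -0.00015324,  0.00039031, -0.00051173,
        0.00010627]), 'tau': array([-3.22942287e-04, -6.12634921e+01, -2.58182323e+01,  6.92676567e-02,
        4.81942215e-02, -1.13545661e-04]), 'eef_pos': array([166.46984722, 602.1624226 , 214.04049917]), 'tcp_rot': array([-3.14044740e+00, -1.05406518e-04,  2.87179618e+00]), 'ft_force': array([ 0.02444215, -0.22431318,  0.57840456]), 'moment': array([ 0.0448931 ,  0.00506964, -0.04619496]), 'grip_force': 0.0, 'opening': 0.9955975897391977}
top [[480.6, 0.0, 313.8], [0.0, 480.6, 243.6], [0.0, 0.0, 1.0]] [[-0.001, -0.983, 0.184, 346.685], [-1.0, 0.004, 0.013, -22.777], [-0.013, -0.184, -0.983, 1388.678], [0.0, 0.0, 0.0, 1.0]]
side [[552.5, 0.0, 328.4], [0.0, 552.5, 239.9], [0.0, 0.0, 1.0]] [[-0.998, -0.019, 0.053, 516.172], [-0.054, 0.583, -0.81, 1468.248], [-0.016, -0.812, -0.583, 1132.641], [0.0, 0.0, 0.0, 1.0]]
```

View pics/top0.png

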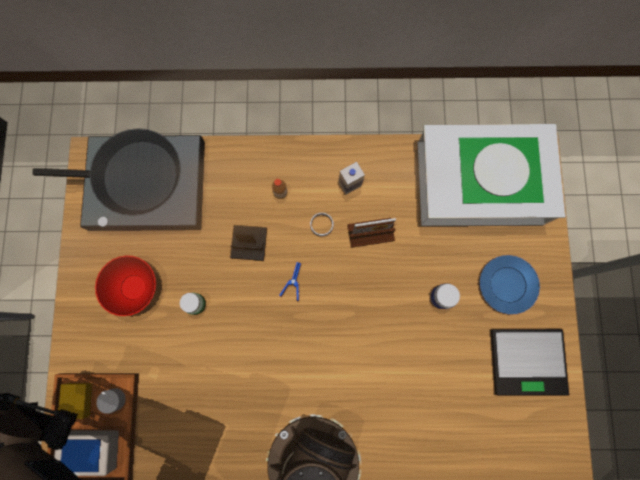

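View pics/side0.png

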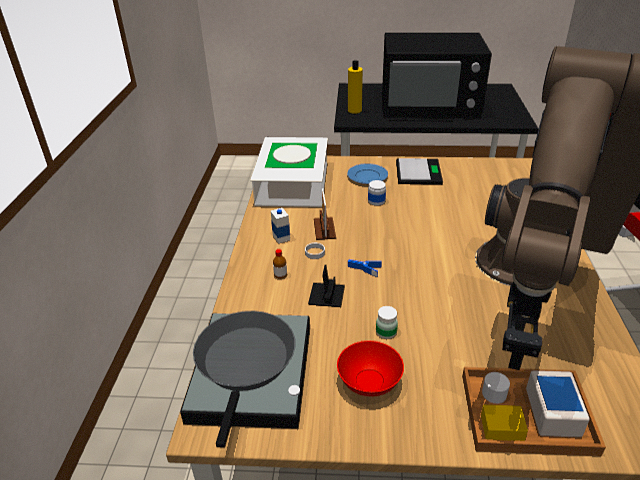

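The top view shows the rack and card at about (372,230), the stand at (249,242), and the clip at (293,282) with its jaws pointing up (+x) to (299,265). The side view agrees: the backrest leans left (+x), and the bystanders are clear of the work area. I'll get rough positions and wrist camera data.

```bash
cat > h.py <<'E'
from cell import state, read_camera, camera_info, env
import cv2, numpy as np
from scipy.spatial.transform import Rotation as R
def ray(c,uv):
    T=np.array(c["cam_to_world"]);d=T[:3,:3]@np.linalg.solve(np.array(c["K"]),[uv[0],uv[1],1.]);return T[:3,3],d
def onz(c,uv,z):
    o,d=ray(c,uv);return o+d*(z-o[2])/d[2]
def tri(cs,uvs):
    A=0;b=0
    for c,uv in zip(cs,uvs):
        o,d=ray(c,uv);d=d/np.linalg.norm(d);P=np.eye(3)-np.outer(d,d);A=A+P;b=b+P@o
    return np.linalg.solve(A,b)
def proj(c,p):
    T=np.array(c["cam_to_world"]);q=np.array(c["K"])@(T[:3,:3].T@(np.array(p)-T[:3,3]));return q[:2]/q[2]
E
python3 - <<'E'
from h import *
c=camera_info("top")
for n,uv,z in [("rack",(372,233),43),("stand",(249,243),8),("clip",(293,282),13),("tips",(299,265),13),("tin",(322,223),10),("jar",(192,303),75),("syrup",(279,182),100),("can",(446,296),75)]:
    print(n,np.round(onz(c,uv,z)))
w=camera_info("wrist");print(w); s=state();print(R.from_euler('xyz',s['tcp_rot']).as_matrix().round(3))
E
```

```text
rack [ 629. -171.   43.]
stand [608. 185.   8.]
clip [493.  55.  13.]
tips [542.  38.  13.]
tin [667. -29.  10.]
jar [430. 327.  75.]
syrup [764.  91. 100.]
can [ 447. -364.   75.]
{'K': array([[370.75714146,   0.        , 317.24919114],
       [  0.        , 370.75714146, 241.17178567],
       [  0.        ,   0.        ,   1.        ]]), 'cam_to_world': array([[ 2.66340141e-01,  9.26297822e-01,  2.66524435e-01,
         9.00234683e+01],
       [ 9.63875892e-01, -2.55240802e-01, -7.61275113e-02,
         6.24110754e+02],
       [-2.48883729e-03,  2.77172290e-01, -9.60817010e-01,
         3.84740463e+02],
       [ 0.00000000e+00,  0.00000000e+00,  0.00000000e+00,
         1.00000000e+00]])}
[[-0.964  0.267 -0.   ]
 [ 0.267  0.964 -0.001]
 [ 0.    -0.001 -1.   ]]
```

Call:
{"fn": "move_arm", "kwargs": {"commands": [[[2,-2,0.2],[0,0,-4],1],[[4,-4,0.3],[0,0,-8],1],[[4.5,-4.3,0.3],[0,0,-8],1],[[4.5,-4.3,0.3],[0,0,-8],1],[[4.5,-4.3,0.3],[0,0,-8],1],[[4.5,-4.3,0.3],[0,0,-8],1],[[4.5,-4.3,0.3],[0,0,-8],1],[[4.5,-4.3,0.3],[0,0,-8],1],[[4.5,-4.3,0],[0,0,-8],1],[[3,-3,0],[0,0,-6],1]]}}

```text
t: 1.1
eef_pos: [506.2, 273.5, 233.6]
tcp_rot: [3.142, 0.0, 1.574]
ft_force: [-0.4, 1.5, -0.6]
opening: 1.0
grip_force: 0.0
```

Call:
{"fn": "move_arm", "kwargs": {"commands": [[[2,-1.5,0],[0,0,-5],1],[[0,0,0],[0,0,0],1],[[0,0,0],[0,0,0],1]]}}

```text
t: 1.4
eef_pos: [524.4, 260.3, 233.3]
tcp_rot: [-3.141, 0.0, 1.493]
ft_force: [0.3, -0.1, -0.2]
opening: 1.002
grip_force: 0.0
```

```bash
cat > shot.py <<'E'
import sys,pickle
from h import *
n=sys.argv[1];s=state();c=camera_info(sys.argv[2] if len(sys.argv)>2 else "wrist");im=read_camera(sys.argv[2] if len(sys.argv)>2 else "wrist")
cv2.imwrite(f"pics/{n}.png",im);pickle.dump((c,im,s),open(n+".pkl","wb"));print(s['t'],s['eef_pos'],s['tcp_rot'],s['qvel'].max(), s['opening'])
E
python3 shot.py w1
```

```text
1.4 [524.41876446 260.3334248  233.28362368] [-3.14061962e+00  3.07814339e-04  1.49343722e+00] 0.027240175266712727 1.0015257967566364
```

View pics/w1.png

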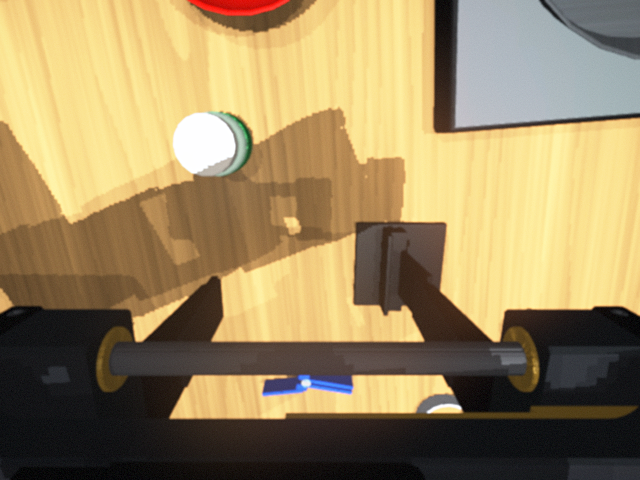

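The jar is at (212,145) and the stand foot spans about (355–445, 222–308). The gripper hides the lower half of the picture. I'll shift toward −y so that both the stand and the clip show in the upper half.

Call:
{"fn": "move_arm", "kwargs": {"commands": [[[1.5,-4,0],[0,0,0],1],[[1,-4,0],[0,0,0],1],[[1,-4,0],[0,0,0],1],[[0,-3,0],[0,0,0],1],[[0,-1,0],[0,0,0],1],[[0,0,0],[0,0,0],1],[[0,0,0],[0,0,0],1]]}}

```text
t: 2.15
eef_pos: [559.4, 101.9, 233.9]
tcp_rot: [3.141, -0.0, 1.494]
ft_force: [0.2, 0.8, -0.4]
opening: 1.001
grip_force: 0.0
```

```bash
python3 shot.py w2
```

```text
2.15 [559.35991809 101.94227895 233.89811254] [ 3.14138596e+00 -3.25349358e-04  1.49434874e+00] 0.010348723669594141 1.0008198321150605
```

View pics/w2.png

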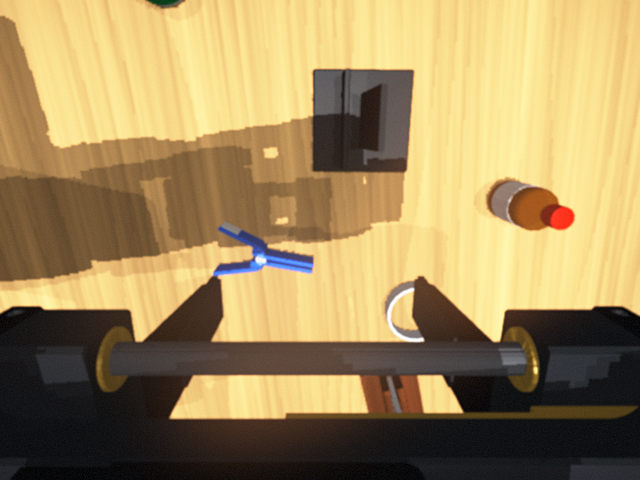

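The stand foot is at (313–413, 69–171), with the front lip at column 347 and the backrest at about 372. The clip's pin is at (260,259), its jaw tips at (313,265), and its handle ends at (222,227) and (215,273). The rack is hidden at the bottom. Measuring now.

```bash
python3 - <<'E'
from h import *
import pickle
c,im,s=pickle.load(open("w2.pkl","rb"))
hsv=cv2.cvtColor(im,cv2.COLOR_BGR2HSV)
# stand foot
m=((hsv[...,2]<110)&(hsv[...,1]<80)).astype(np.uint8);m[:, :290]=0;m[:,440:]=0;m[190:]=0;m[:50]=0
m=cv2.morphologyEx(m,cv2.MORPH_OPEN,np.ones((3,3)))
k=max(cv2.findContours(m,0,1)[0],key=cv2.contourArea)
P=np.array([onz(c,p[0],8)[:2] for p in k],np.float32);r=cv2.minAreaRect(P);print("stand",r)
# yaw via edges: 
print(np.round(cv2.boxPoints(r)).tolist(), cv2.boundingRect(k))
h=cv2.convexHull(k);ap=cv2.approxPolyDP(h,6,True);print([ (tuple(p[0]),np.round(onz(c,p[0],8)[:2],1).tolist()) for p in ap])
# clip
b=((hsv[...,0]>100)&(hsv[...,0]<130)&(hsv[...,1]>120)&(hsv[...,2]>60)).astype(np.uint8);b[300:]=0
k=max(cv2.findContours(b,0,1)[0],key=cv2.contourArea);print("clip",cv2.boundingRect(k))
w=((hsv[...,1]<70)&(hsv[...,2]>170)).astype(np.uint8);n,l,st,ce=cv2.connectedComponentsWithStats(w[200:300,190:340])
for i in range(1,n):
    if st[i,4]>8: print("white",ce[i]+[190,200],st[i,4],onz(c,ce[i]+[190,200],26).round(1))
cv2.imwrite("pics/clip2.png",cv2.resize(im[205:295,200:330],None,fx=5,fy=5,interpolation=cv2.INTER_CUBIC))
for uv in [(260,259),(312,263),(313,271),(238,226),(219,229),(216,275)]: print(uv,onz(c,uv,26).round(1),onz(c,uv,0).round(1))
E
```

```text
stand ((609.9215698242188, 189.49993896484375), (95.95464324951172, 96.5666732788086), 85.49151611328125)
[[558.0, 145.0], [654.0, 138.0], [662.0, 234.0], [566.0, 241.0]] (314, 70, 99, 100)
[((np.int32(412), np.int32(71)), [661.5, 232.7]), ((np.int32(408), np.int32(127)), [657.1, 180.3]), ((np.int32(396), np.int32(154)), [644.5, 154.3]), ((np.int32(359), np.int32(167)), [605.4, 143.9]), ((np.int32(317), np.int32(168)), [561.2, 146.2]), ((np.int32(314), np.int32(71)), [565.5, 240.1])]
clip (219, 227, 94, 45)
white [259.98360656 259.57377049] 61 [492.6  55.5  26. ]
white [273.07407407 267.33333333] 27 [505.7  45.6  26. ]
white [300.79310345 271.51724138] 29 [535.3  38.5  26. ]
white [230.07142857 273.96428571] 28 [458.1  41.5  26. ]
white [249. 272.] 9 [479.   42.2  26. ]
(260, 259) [492.7  56.2  26. ] [487.8  47.6   0. ]
(312, 263) [548.3  47.3  26. ] [547.2  38.2   0. ]
(313, 271) [548.6  38.1  26. ] [547.5  28.2   0. ]
(238, 226) [474.   94.3  26. ] [467.8  88.4   0. ]
(219, 229) [453.6  92.6  26. ] [446.   86.5   0. ]
(216, 275) [442.6  41.5  26. ] [434.3  31.9   0. ]
```

View pics/clip2.png

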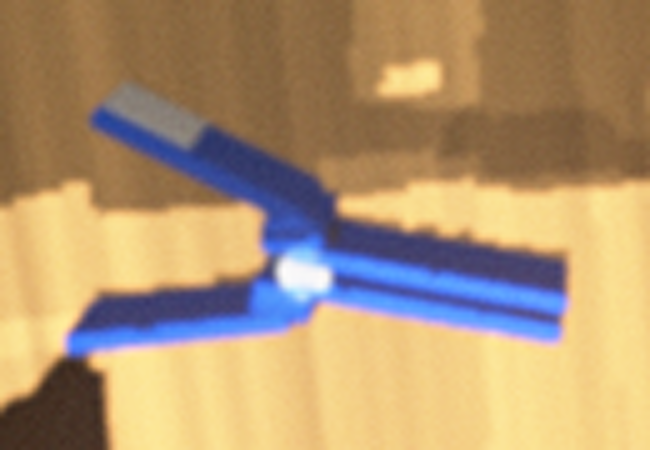

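The crop shows bright top faces and dark +y side faces. The jaw gap at the tip is at about pixel (312.6,267.8) and the pin is at (260,259.6), which gives a length of 57.5 mm (expected 57) and a yaw of about −14°. Next, a view of the rack, plus a contrast crop of the stand.

Call:
{"fn": "move_arm", "kwargs": {"commands": [[[0.5,-3,0],[0,0,3],1],[[0.5,-4.5,0],[0,0,3],1],[[0.5,-4.5,0],[0,0,3],1],[[0.5,-4.5,0],[0,0,3],1],[[0.5,-4.5,0],[0,0,2],1],[[0.5,-4.5,0],[0,0,0],1],[[0.5,-4.5,0],[0,0,0],1],[[0,-3,0],[0,0,0],1],[[0,0,0],[0,0,0],1],[[0,0,0],[0,0,0],1]]}}

```text
t: 3.2
eef_pos: [594.9, -228.4, 233.4]
tcp_rot: [-3.141, -0.001, 1.738]
ft_force: [-0.1, -0.6, 0.2]
opening: 0.999
grip_force: 0.0
```

```bash
python3 shot.py w3; python3 - <<'E'
import cv2,pickle,numpy as np
a=pickle.load(open("w2.pkl","rb"))[1][55:185,300:430]
a=np.clip(a.astype(float)*2.2,0,255).astype(np.uint8)
b=cv2.imread("pics/w3.png")[0:300,150:450]
cv2.imwrite("pics/comb.png",np.hstack([cv2.resize(a,(400,400),interpolation=cv2.INTER_CUBIC),cv2.resize(b,(400,400))]))
E
```

```text
3.2 [ 594.94576355 -228.41967391  233.40544294] [-3.14133741e+00 -6.42635740e-04  1.73768534e+00] 0.022045640706414904 0.9988583218807866
```

View pics/comb.png

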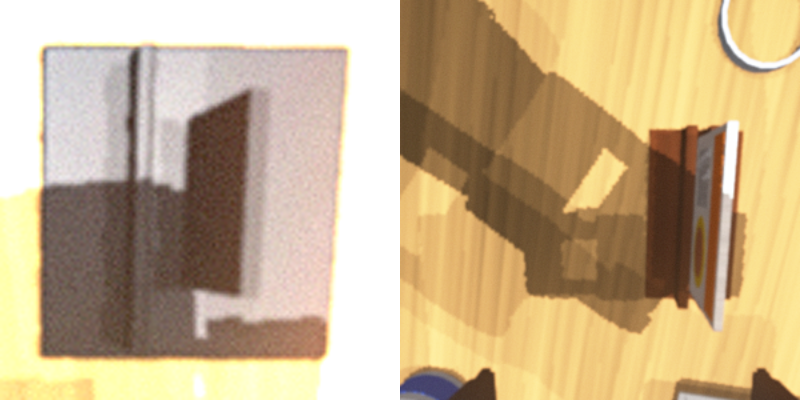

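Left crop: stand foot corners at about (313.7,70), (413.1,70), (406.6,171), (313.7,171). The lip top strip is at columns 346–350, and the backrest's top front edge is at column 381, rows 84–151. Right crop: the white top edge of the card runs from about (400,92) to (388,247). Measuring both.

```bash
python3 - <<'E'
from h import *
import pickle
c,im,s=pickle.load(open("w2.pkl","rb"))
f=[onz(c,p,8)[:2] for p in [(313.7,70),(413.1,70),(406.6,171),(313.7,171)]]
print("foot",np.round(f,1).tolist(),np.mean(f,0),[round(float(np.linalg.norm(f[i]-f[i-1])),1) for i in range(4)])
for i,j in((0,1),(3,2),(3,0),(2,1)): d=f[j]-f[i];print(np.degrees(np.arctan2(d[1],d[0])).round(1))
lo=[onz(c,(300+150/3.077,55+y/3.077),42)[:2] for y in (60,200,345)];print("lip",np.round(lo,1).tolist())
li=[onz(c,(300+155/3.077,55+y/3.077),42)[:2] for y in (60,200,345)];print("lip inner",np.round(li,1).tolist())
bt=[onz(c,(300+251/3.077,55+y/3.077),102)[:2] for y in (90,295)];print("backrest top front",np.round(bt,1).tolist(),np.mean(bt,0),np.linalg.norm(bt[0]-bt[1]))
c,im,s=pickle.load(open("w3.pkl","rb"));hsv=cv2.cvtColor(im,cv2.COLOR_BGR2HSV)
m=((hsv[...,2]>185)&(hsv[...,1]<45)).astype(np.uint8);m[:,:370]=0;m[:,415:]=0;m[260:]=0;m[:85]=0
n,l,st,ce=cv2.connectedComponentsWithStats(m);i=1+np.argmax(st[1:,4]);print(st[i])
k=cv2.findContours((l==i).astype(np.uint8),0,1)[0][0]
P=np.array([onz(c,p[0],138)[:2] for p in k],np.float32);r=cv2.minAreaRect(P);print("card top",r)
ctr=np.array(r[0]);
for t,z in(((400,91.5),138),((387.8,247.5),138)): print(onz(c,t,z).round(1))
for t in((150+290/1.333,128/1.333),(150+297/1.333,126/1.333),(150+277/1.333,306/1.333),(150+287/1.333,306/1.333)): print("rack wall top",onz(c,t,43).round(1))
E
```

```text
foot [[565.3, 241.0], [662.6, 233.6], [655.3, 135.9], [557.5, 143.4]] [610.17002721 188.47598668] [97.9, 97.6, 97.9, 98.1]
-4.4
-4.4
85.5
85.7
lip [[596.4, 229.7], [594.3, 190.8], [592.0, 147.7]]
lip inner [[597.8, 229.6], [595.8, 190.7], [593.6, 147.6]]
backrest top front [[615.5, 213.0], [614.1, 163.9]] [614.77288194 188.44084333] 49.08246266873869
[ 385   90   19  158 1173]
card top ((638.3002319335938, -167.80499267578125), (6.230926990509033, 109.74748229980469), 8.572680473327637)
[ 630.7 -114.4  138. ]
[ 646.5 -222.4  138. ]
rack wall top [ 620.2 -110.2   43. ]
rack wall top [ 624.7 -108.2   43. ]
rack wall top [ 636.1 -234.8   43. ]
rack wall top [ 643.5 -233.5   43. ]
```

The sizes check out: card 109.7 mm, foot 98 mm, backrest 49 mm. The card is centred at (638.3,−167.8) with yaw 8.4°. The trough is at (601.5,189) with yaw −4.4°. Now to grasp the card.

Call:
{"fn": "move_arm", "kwargs": {"commands": [[[2.2,3.1,0],[0,0,-1.2],0.4],[[2.14,2.96,0],[0,0,0],0.4],[[0,0,-3],[0,0,0],0.4],[[0,0,-4],[0,0,0],0.4],[[0,0,-4],[0,0,0],0.4],[[0,0,-2.5],[0,0,0],0.4],[[0,0,0],[0,0,0],0.4],[[0,0,0],[0,0,0],0.4]]}}

```text
t: 4.05
eef_pos: [638.6, -167.5, 99.6]
tcp_rot: [3.141, 0.0, 1.718]
ft_force: [0.5, -0.1, 0.2]
opening: 0.415
grip_force: 0.0
```

Call:
{"fn": "move_arm", "kwargs": {"commands": [[[0,0,0],[0,0,0],0],[[0,0,0],[0,0,0],0],[[0,0,0],[0,0,0],0],[[0,0,0],[0,0,0],0],[[0,0,0],[0,0,0],0],[[0,0,0],[0,0,0],0],[[0,0,0],[0,0,0],0]]}}

```text
t: 4.75
eef_pos: [638.2, -169.0, 99.1]
tcp_rot: [3.141, 0.0, 1.716]
ft_force: [-0.9, 0.3, 3.8]
opening: 0.051
grip_force: 30.0
```

Call:
{"fn": "move_arm", "kwargs": {"commands": [[[0,0,1],[0,0,0],0],[[0,0,2],[0,0,0],0],[[0,0,3],[0,0,0],0],[[0,0,3],[0,0,0],0],[[0,0.5,1],[0,0,0],0],[[-0.2,2,0],[0,0,-1],0],[[-0.4,3,0],[0,0,-1.2],0],[[-0.4,3.5,0],[0,0,-1.5],0],[[-0.4,4,0],[0,0,-1.5],0],[[-0.4,4,0],[0,0,-1.5],0]]}}

```text
t: 5.75
eef_pos: [619.2, 2.7, 198.1]
tcp_rot: [-3.14, -0.0, 1.598]
ft_force: [-0.1, -1.2, -0.8]
opening: 0.051
grip_force: 30.0
```

Call:
{"fn": "move_arm", "kwargs": {"commands": [[[-0.4,4,0],[0,0,-1.5],0],[[-0.4,4,0],[0,0,-1.5],0],[[-0.4,3.5,0],[0,0,-1.5],0],[[-0.4,3,0],[0,0,-1.5],0],[[-0.2,2.2,0],[0,0,0],0],[[0,1,0],[0,0,0],0],[[0,0.5,0],[0,0,0],0],[[0,0,0],[0,0,0],0],[[0,0,0],[0,0,0],0],[[0,0,0],[0,0,0],0]]}}

```text
t: 6.75
eef_pos: [602.2, 182.2, 198.7]
tcp_rot: [-3.142, 0.0, 1.494]
ft_force: [-0.5, 1.0, -0.3]
opening: 0.048
grip_force: 30.0
```

```bash
python3 shot.py w4; python3 shot.py s4 side; python3 shot.py t4 top; python3 - <<'E'
from h import *
import pickle
a=pickle.load(open("w4.pkl","rb"))[1]
c,b,s=pickle.load(open("s4.pkl","rb"));c2,t,_=pickle.load(open("t4.pkl","rb"))
print(proj(c,[601,189,100]),proj(c2,[601,189,100]))
u,v=proj(c,[601,189,100]).astype(int);B=b[v-50:v+50,u-50:u+50]
u,v=proj(c2,[601,189,100]).astype(int);T=t[v-50:v+50,u-50:u+50]
r=lambda x,w,h:cv2.resize(x,(w,h),interpolation=cv2.INTER_CUBIC)
cv2.imwrite("pics/comb4.png",np.hstack([r(a,480,360),np.vstack([r(B,300,300),r(T,300,300)])[:360*0+600][:360] if 0 else r(B,320,360)]))
E
```

```text
6.75 [602.24598028 182.16673711 198.69691341] [-3.14155222e+00  1.58803048e-04  1.49359067e+00] 0.0023687996871587366 0.0482058672419864
6.8 [602.238033   182.29056985 198.73925927] [3.14157025e+00 1.01253911e-04 1.49365106e+00] 0.004206134498235284 0.0512569250446498
6.85 [602.20898236 182.38015681 198.76322579] [3.14152486e+00 6.12006131e-05 1.49375153e+00] 0.004854649266891 0.04861193875973688
[328.83407193 270.49074409] [242.67455205 239.35670976]
```

View pics/comb4.png

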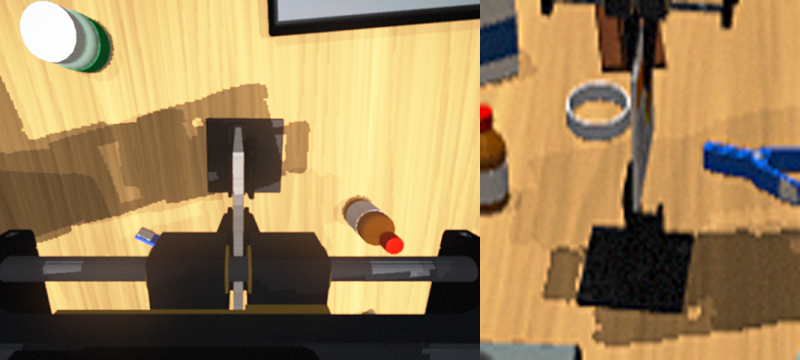

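The wrist view (left) shows the card held vertical and square, with its +y edge running from about (317,202) at the top to (317,169) at the bottom in full pixels. The side view agrees. Measuring the card's y offset in the grip.

```bash
python3 - <<'E'
from h import *
import pickle
c,im,s=pickle.load(open("w4.pkl","rb"))
col=cv2.cvtColor(im,cv2.COLOR_BGR2GRAY)
print("rows",[(r,int(col[r,314:322].max())) for r in range(160,222,3)])
for r in (175,195,215,240,260): print(r, np.where(col[r,300:340]>120)[0]+300)
for p,z in(((317.5,169),107),((317,202),237)): print(onz(c,p,z).round(1))
e=s['eef_pos'];y=np.array([np.sin(np.radians(4.43)),np.cos(np.radians(4.43))]);print("expected edge for centred grip",e[:2]+55*y)
E
```

```text
rows [(160, 51), (163, 44), (166, 52), (169, 78), (172, 124), (175, 125), (178, 121), (181, 124), (184, 124), (187, 123), (190, 123), (193, 124), (196, 124), (199, 120), (202, 147), (205, 219), (208, 211), (211, 204), (214, 210), (217, 212), (220, 213)]
175 [315 317 318 319]
195 [316 319 320 321]
215 [310 311 312 313 314 315 316 317 318 319 320 321 322 323 324]
240 [310 311 312 313 314 315 316 317 318 319 320 321 322 323 324]
260 [300 301 302 303 310 311 312 313 314 315 316 317 318 319 320 321 322 323
 324 325 326 327 328 329 330 339]
[605.5 237.5 107. ]
[605.3 237.6 237. ]
expected edge for centred grip [606.49423931 237.00242162]
```

Call:
{"fn": "move_arm", "kwargs": {"commands": [[[0,0.4,-1],[0,0,0],0],[[0,0.25,-2],[0,0,0],0],[[0,0,-2],[0,0,0],0],[[0,0,-1],[0,0,0],0],[[0,0,-0.4],[0,0,0],0],[[0,0,-0.4],[0,0,0],0],[[0,0,-0.3],[0,0,0],0],[[0,0,0],[0,0,0],0],[[0,0,0],[0,0,0],0]]}}

```text
t: 7.8
eef_pos: [602.2, 189.7, 128.2]
tcp_rot: [3.141, -0.0, 1.495]
ft_force: [-0.4, 0.6, -1.0]
opening: 0.053
grip_force: 30.0
```

Call:
{"fn": "move_arm", "kwargs": {"commands": [[[0,0,-0.1],[0,0,0],0],[[0,0,-0.1],[0,0,0],0],[[0,0,-0.1],[0,0,0],0],[[0,0,0],[0,0,0],0],[[0,0,0],[0,0,0],0]]}}

```text
t: 8.3
eef_pos: [602.0, 189.6, 124.7]
tcp_rot: [-3.142, 0.0, 1.495]
ft_force: [0.8, -0.0, -1.0]
opening: 0.053
grip_force: 30.0
```

Call:
{"fn": "move_arm", "kwargs": {"commands": [[[0,0,-0.1],[0,0,0],0],[[0,0,-0.1],[0,0,0],0],[[0,0,0],[0,0,0],0],[[0,0,0],[0,0,0],0]]}}

```text
t: 8.7
eef_pos: [602.1, 189.6, 122.7]
tcp_rot: [3.142, 0.0, 1.495]
ft_force: [0.6, -1.3, -0.5]
opening: 0.048
grip_force: 30.0
```

Call:
{"fn": "move_arm", "kwargs": {"commands": [[[0,0,-0.1],[0,0,0],0],[[0,0,0],[0,0,0],0],[[0,0,0],[0,0,0],0]]}}

```text
t: 9.0
eef_pos: [602.0, 189.6, 121.7]
tcp_rot: [3.142, 0.0, 1.495]
ft_force: [0.1, 1.1, -1.0]
opening: 0.049
grip_force: 30.0
```

Call:
{"fn": "move_arm", "kwargs": {"commands": [[[0,0,-0.1],[0,0,0],0],[[0,0,0],[0,0,0],0],[[0,0,0],[0,0,0],0]]}}

```text
t: 9.3
eef_pos: [602.3, 189.7, 121.1]
tcp_rot: [3.141, -0.0, 1.495]
ft_force: [-1.0, -0.4, 4.0]
opening: 0.051
grip_force: 30.0
```

Call:
{"fn": "move_arm", "kwargs": {"commands": [[[0,0,-0.1],[0,0,0],0],[[0,0,0],[0,0,0],0],[[0,0,0],[0,0,0],0]]}}

```text
t: 9.6
eef_pos: [602.3, 189.7, 121.1]
tcp_rot: [3.14, -0.0, 1.495]
ft_force: [-2.8, -0.7, 12.8]
opening: 0.052
grip_force: 30.0
```

Floor contact felt. Easing off 1 mm and releasing.

Call:
{"fn": "move_arm", "kwargs": {"commands": [[[0,0,0.1],[0,0,0],0],[[0,0,0],[0,0,0],0.1],[[0,0,0],[0,0,0],0.2],[[0,0,0],[0,0,0],0.3],[[0,0,0],[0,0,0],0.45],[[0,0,0],[0,0,0],0.6],[[0,0,0],[0,0,0],0.8],[[0,0,0],[0,0,0],1],[[0,0,0],[0,0,0],1],[[0,0,0],[0,0,0],1]]}}

```text
t: 10.6
eef_pos: [602.1, 189.6, 120.7]
tcp_rot: [3.141, 0.0, 1.495]
ft_force: [-0.8, -0.0, -0.8]
opening: 0.715
grip_force: 0.0
```

Call:
{"fn": "move_arm", "kwargs": {"commands": [[[0,0,1],[0,0,0],1],[[0,0,3],[0,0,0],1],[[0,0,4],[0,0,0],1],[[0,0,3.5],[0,0,0],1],[[0,-3,0],[0,0,0],1],[[-1,-4,0],[0,0,0],1],[[-1,-4,0],[0,0,0],1],[[-1,-2,0],[0,0,0],1],[[0,0,0],[0,0,0],1],[[0,0,0],[0,0,0],1]]}}

```text
t: 11.6
eef_pos: [572.3, 59.6, 236.6]
tcp_rot: [3.14, -0.0, 1.494]
ft_force: [0.6, 0.2, 0.2]
opening: 0.998
grip_force: 0.0
```

```bash
python3 shot.py w5; python3 shot.py s5 side; python3 - <<'E'
from h import *
import pickle
a=pickle.load(open("w5.pkl","rb"))[1]
c,b,s=pickle.load(open("s5.pkl","rb"))
u,v=proj(c,[601,189,90]).astype(int);print(u,v);B=b[v-50:v+50,u-50:u+50]
r=lambda x,w,h:cv2.resize(x,(w,h),interpolation=cv2.INTER_CUBIC)
cv2.imwrite("pics/comb5.png",np.hstack([r(a[:300,180:480],400,400),r(B,400,400)]))
E
```

```text
11.6 [572.34109186  59.63229584 236.55847938] [ 3.14042014e+00 -2.52600091e-04  1.49377477e+00] 0.025318237406325595 0.9981555732435656
11.65 [572.45326927  60.16793851 236.33507543] [ 3.14060237e+00 -2.36960648e-04  1.49477049e+00] 0.013155808400851319 1.0004472695279074
328 273
```

View pics/comb5.png

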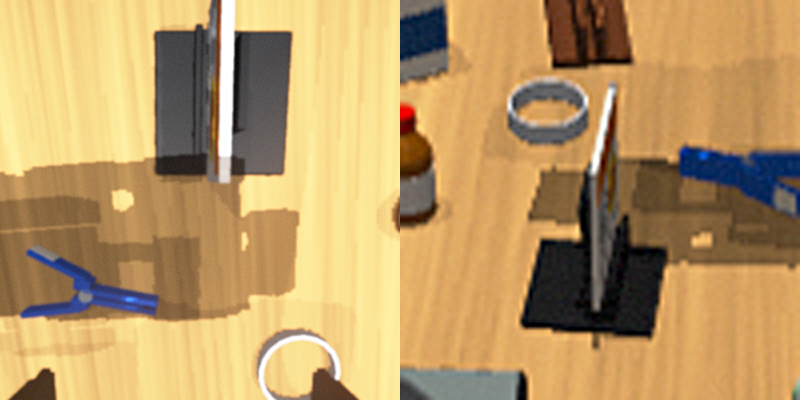

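The card stands in the trough leaning back. In w5 its top strip's near corner is at about (346,136). In the side view the +y edge runs from (327,300) at the bottom to (326,267) at the top. Measuring the lean.

```bash
python3 - <<'E'
from h import *
import pickle
c,im,s=pickle.load(open("w5.pkl","rb"));hsv=cv2.cvtColor(im,cv2.COLOR_BGR2HSV)
m=((hsv[...,1]<50)&(hsv[...,2]>130)).astype(np.uint8);m[:,:330]=0;m[:,370:]=0;m[150:]=0
n,l,st,ce=cv2.connectedComponentsWithStats(m);i=1+np.argmax(st[1:,4]);print(st[i])
for r in (5,30,60,90,120,130): 
    q=np.where(l[r]==i)[0]; 
    print(r,q.min(),q.max(),hsv[r,q.min():q.max()+1,2].tolist(),onz(c,(q.min(),r),158.7).round(1)[:2],onz(c,(q.max()+1,r),158.7).round(1)[:2])
q=np.where((l==i).any(1))[0].max();print("near end row",q,onz(c,(347,q),158.7).round(1))
def ony(c,uv,y):
    o,d=ray(c,uv);return o+d*(y-o[1])/d[1]
cs=camera_info("side")
im=pickle.load(open("s5.pkl","rb"))[1];h2=cv2.cvtColor(im,cv2.COLOR_BGR2HSV)
for r in range(262,304,4): print(r,im[r,318:338].mean(1).astype(int).tolist(), ony(cs,(327,r),244.5).round(1))
E
```

```text
[ 343    0   13  137 1369]
5 346 355 [217, 255, 255, 254, 254, 254, 254, 254, 255, 252] [599.8 209.8] [605.7 209.4]
30 346 355 [248, 255, 255, 255, 254, 254, 255, 255, 255, 201] [599.1 196.7] [605.  196.2]
60 345 354 [241, 255, 255, 255, 255, 255, 255, 255, 255, 221] [597.6 180.4] [603.7 179.9]
90 345 354 [250, 255, 255, 254, 254, 255, 255, 255, 246, 133] [596.6 163.3] [602.8 162.8]
120 345 352 [214, 223, 223, 225, 222, 224, 223, 191] [595.6 145.5] [600.7 145.2]
130 344 352 [182, 221, 231, 231, 228, 229, 232, 217, 173] [594.6 139.5] [600.4 139.1]
near end row 136 [596.3 135.6 158.7]
262 [143, 147, 148, 139, 146, 153, 156, 158, 242, 255, 64, 37, 75, 50, 104, 121, 116, 116, 121, 117] [602.  244.5 175.3]
266 [83, 89, 83, 80, 92, 95, 33, 117, 178, 92, 39, 71, 58, 44, 96, 95, 100, 97, 96, 69] [602.3 244.5 161. ]
270 [98, 100, 93, 100, 102, 49, 22, 64, 114, 68, 59, 78, 52, 52, 99, 99, 96, 98, 86, 70] [602.5 244.5 146.4]
274 [98, 100, 96, 98, 68, 19, 8, 40, 119, 82, 76, 61, 49, 78, 81, 100, 99, 95, 69, 66] [602.8 244.5 131.8]
278 [90, 89, 89, 100, 95, 0, 7, 44, 117, 99, 59, 74, 89, 96, 85, 38, 18, 77, 101, 96] [603.  244.5 116.9]
282 [136, 131, 128, 157, 158, 64, 0, 25, 119, 92, 57, 86, 73, 61, 20, 29, 17, 58, 103, 96] [603.3 244.5 102. ]
286 [29, 22, 27, 28, 27, 29, 0, 19, 114, 104, 71, 75, 81, 7, 23, 0, 1, 11, 7, 3] [603.6 244.5  86.8]
290 [32, 33, 25, 32, 29, 33, 17, 23, 118, 103, 77, 88, 11, 23, 13, 7, 14, 25, 23, 23] [603.8 244.5  71.5]
294 [26, 31, 29, 31, 27, 30, 17, 29, 93, 112, 88, 32, 23, 18, 17, 4, 36, 24, 29, 26] [604.1 244.5  56. ]
298 [29, 25, 26, 26, 7, 16, 5, 15, 94, 117, 27, 12, 1, 0, 15, 32, 29, 29, 31, 23] [604.4 244.5  40.3]
302 [33, 33, 37, 36, 31, 30, 12, 15, 1, 14, 5, 5, 2, 10, 25, 30, 25, 29, 21, 28] [604.6 244.5  24.4]
```

The top edge lies at x≈601.4, the same place I released it, so the card is balancing upright instead of leaning. I'll straddle the top with the fingers part open and nudge it back.

Call:
{"fn": "move_arm", "kwargs": {"commands": [[[1,4,0],[0,0,0],0.4],[[1,4,0],[0,0,0],0.4],[[0.97,3,0],[0,0,0],0.4],[[0,1.9,0],[0,0,0],0.4],[[0,0,0],[0,0,0],0.4],[[0,0,-3],[0,0,0],0.4],[[0,0,-4],[0,0,0],0.4],[[0,0,-3],[0,0,0],0.4],[[0,0,0],[0,0,0],0.4]]}}

```text
t: 12.6
eef_pos: [599.7, 187.5, 132.2]
tcp_rot: [-3.135, 0.002, 1.494]
ft_force: [-0.6, -0.5, -0.3]
opening: 0.401
grip_force: 0.0
```

Call:
{"fn": "move_arm", "kwargs": {"commands": [[[0.5,0,0],[0,0,0],0.4],[[0.5,0,0],[0,0,0],0.4],[[0.4,0,0],[0,0,0],0.4],[[0.2,0,0],[0,0,0],0.4],[[0.2,0,0],[0,0,0],0.4],[[0.2,0,0],[0,0,0],0.4],[[0.2,0,0],[0,0,0],0.4],[[0.2,0,0],[0,0,0],0.4],[[0,0,0],[0,0,0],0.4],[[0,0,0],[0,0,0],0.4]]}}

```text
t: 13.6
eef_pos: [625.7, 188.7, 135.7]
tcp_rot: [-3.142, 0.0, 1.495]
ft_force: [0.3, -0.2, 0.0]
opening: 0.399
grip_force: 0.0
```

```bash
python3 shot.py w6; python3 - <<'E'
from h import *
import pickle
c,im,s=pickle.load(open("w6.pkl","rb"));hsv=cv2.cvtColor(im,cv2.COLOR_BGR2HSV)
m=((hsv[...,1]<60)&(hsv[...,2]>120)).astype(np.uint8)
for r in range(180,270,15):
    q=np.where(m[r,280:370])[0]+280
    if len(q): print(r,q.min(),q.max(),onz(c,(q.min(),r),159).round(1)[:2],onz(c,(q.max()+1,r),159).round(1)[:2])
E
```

```text
13.6 [625.74022319 188.65756557 135.69239071] [-3.14155808e+00  4.84339599e-05  1.49478427e+00] 0.002199641690386068 0.39937444465361793
180 284 295 [616.2 251.1] [620.9 250.7]
195 289 305 [617.6 245. ] [624.3 244.5]
210 296 308 [619.8 238.7] [625.  238.3]
225 296 308 [619.2 232.5] [624.5 232.1]
240 296 308 [618.7 226.2] [624.  225.8]
255 296 308 [618.1 219.7] [623.5 219.3]
```

The card now leans on the backrest: its top has shifted 17 mm, or about 7.7°. I'll retreat upward and check the clip again.

Call:
{"fn": "move_arm", "kwargs": {"commands": [[[-0.4,0,1],[0,0,0],0.4],[[-0.3,0,3],[0,0,0],0.4],[[0,0,4],[0,0,0],0.4],[[-1,-1,3.5],[0,0,0],0.5],[[-2,-3,0],[0,0,0],1],[[-2,-4,0],[0,0,0],1],[[-2,-4,0],[0,0,0],1],[[-1,-2,0],[0,0,0],1],[[0,0,0],[0,0,0],1],[[0,0,0],[0,0,0],1]]}}

```text
t: 14.65
eef_pos: [538.9, 48.7, 251.6]
tcp_rot: [3.14, -0.0, 1.494]
ft_force: [0.9, -0.7, 0.6]
opening: 0.934
grip_force: 0.0
```

```bash
python3 shot.py w7; python3 shot.py s7 side; python3 - <<'E'
from h import *
import pickle
for nm in("w5","w7"):
    c,im,s=pickle.load(open(nm+".pkl","rb"));hsv=cv2.cvtColor(im,cv2.COLOR_BGR2HSV)
    b=((hsv[...,0]>100)&(hsv[...,0]<130)&(hsv[...,1]>120)&(hsv[...,2]>130)).astype(np.uint8);b[290:]=0
    n,l,st,ce=cv2.connectedComponentsWithStats(b);i=1+np.argmax(st[1:,4]);x,y,w,h,_=st[i];print(nm,st[i])
    ww=((hsv[...,1]<70)&(hsv[...,2]>150)).astype(np.uint8)
    n2,l2,s2,c2=cv2.connectedComponentsWithStats(ww[y:y+h+10,x:x+w])
    for j in range(1,n2):
        if s2[j,4]>15: print("white",c2[j]+[x,y],s2[j,4],onz(c,c2[j]+[x,y],26).round(1))
    t=x+w-3;q=np.where(l[:,t]==i)[0];print("tip col",t,q.min(),q.max(),onz(c,(t+3,(q.min()+q.max())/2),26).round(1))
m=((hsv[...,1]<60)&(hsv[...,2]>120)).astype(np.uint8);m[:,:330]=0;m[:,400:]=0;m[190:]=0
n,l,st,ce=cv2.connectedComponentsWithStats(m);i=1+np.argmax(st[1:,4]);print(st[i])
for r in (10,40,70,100,130,150):
    q=np.where(l[r]==i)[0]
    if len(q): print(r,q.min(),q.max()+1,onz(c,(q.min(),r),159).round(1)[:2],onz(c,(q.max()+1,r),159).round(1)[:2])
q=np.where((l==i).any(1))[0].max();print("near end",q,onz(c,(ce[i][0],q+1),159).round(1))
a=im[:300,180:480];cs,b,s=pickle.load(open("s7.pkl","rb"))
u,v=proj(cs,[601,189,90]).astype(int);B=b[v-50:v+50,u-50:u+50]
cv2.imwrite("pics/comb7.png",np.hstack([cv2.resize(a,(400,400)),cv2.resize(B,(400,400),interpolation=cv2.INTER_CUBIC)]))
E
```

```text
14.65 [538.90485595  48.68415164 251.56606544] [ 3.14028318e+00 -2.47305631e-04  1.49377957e+00] 0.023027689675882958 0.9343217794950502
14.7 [539.11313319  49.15808371 251.28680834] [ 3.14057871e+00 -2.32763555e-04  1.49467567e+00] 0.013630339789953986 0.9656649522129317
w5 [201 188  96  45 598]
tip col 294 225 229 [548.7  45.5  26. ]
w7 [229 173  98  50 797]
white [275.64444444 206.15555556] 45 [493.3  55.8  26. ]
tip col 324 211 219 [548.1  41.8  26. ]
[ 367    0   33  121 1873]
10 371 400 [583.2 199.1] [601.3 197.8]
40 370 400 [581.9 182.3] [601.  180.8]
70 369 400 [580.6 164.8] [600.8 163.2]
100 367 399 [578.6 146.5] [599.8 144.9]
near end 120 [587.6 132.5 159. ]
```

View pics/comb7.png

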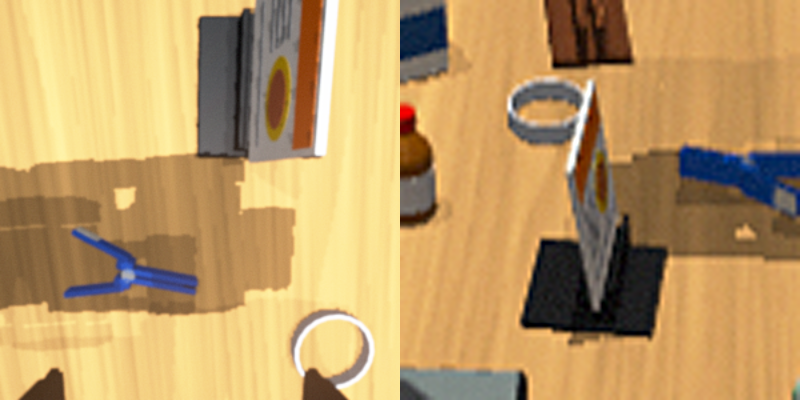

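The card now leans on the backrest and is centred in both views, and the clip is undisturbed. The pin is at (493.2,55.7) and the tips at (548.1,41.8), so the yaw is −14° and the grip point is (454,65). Approaching the clip.

Call:
{"fn": "move_arm", "kwargs": {"commands": [[[-1,0.2,-1],[0,0,8],1],[[-1,0.2,-1],[0,0,8],1],[[-1,0.2,-2],[0,0,8],1],[[-1,0.2,-2],[0,0,8],1],[[-1,0.2,-2],[0,0,8],1],[[-1,0.2,-2],[0,0,8],1],[[-1,0.2,-2],[0,0,8],1],[[-1,0.2,-2],[0,0,8],1],[[-0.5,0,-1],[0,0,8],1],[[0,0,0],[0,0,8],1]]}}

```text
t: 15.75
eef_pos: [452.9, 65.7, 99.3]
tcp_rot: [-3.141, -0.003, 2.898]
ft_force: [-0.5, 0.1, -0.1]
opening: 1.001
grip_force: 0.0
```

Call:
{"fn": "move_arm", "kwargs": {"commands": [[[0,0,-1],[0,0,0.4],1],[[0,0,0],[0,0,0],1],[[0,0,0],[0,0,0],1]]}}

```text
t: 16.05
eef_pos: [453.9, 65.0, 90.4]
tcp_rot: [-3.142, -0.001, 2.895]
ft_force: [-0.7, -0.8, -0.1]
opening: 0.997
grip_force: 0.0
```

```bash
python3 shot.py w8;  python3 - <<'E'
from h import *
import pickle
c,im,s=pickle.load(open("w8.pkl","rb"));hsv=cv2.cvtColor(im,cv2.COLOR_BGR2HSV)
b=((hsv[...,0]>100)&(hsv[...,0]<130)&(hsv[...,1]>120)&(hsv[...,2]>40)).astype(np.uint8)
k=sorted(cv2.findContours(b,0,1)[0],key=cv2.contourArea)[-3:]
print([cv2.boundingRect(q) for q in k])
for p in [(493.2,55.7,26),(548.1,41.8,26),(454,65,26)]: print(proj(c,p).round(1))
E
```

```text
16.05 [453.88073305  64.97802705  90.4366871 ] [-3.14157720e+00 -5.39789132e-04  2.89539639e+00] 0.003036239988161988 0.996978452838826
[(324, 287, 9, 8), (319, 238, 42, 104), (279, 236, 38, 106)]
[317.7 312.9]
[317.5 382.2]
[316.9 258.2]
```

Well aligned, with the clip symmetric about column 319. Descending and squeezing.

Call:
{"fn": "move_arm", "kwargs": {"commands": [[[0,0,-3],[0,0,0],1],[[0,0,-3],[0,0,0],1],[[0,0,-1.5],[0,0,0],1],[[0,0,-1],[0,0,0],1],[[0,0,0],[0,0,0],1],[[0,0,0],[0,0,0],1]]}}

```text
t: 16.7
eef_pos: [454.1, 64.7, 6.2]
tcp_rot: [3.141, 0.001, 2.897]
ft_force: [0.6, 0.6, 0.3]
opening: 1.001
grip_force: 0.0
```

Call:
{"fn": "move_arm", "kwargs": {"commands": [[[0,0,0],[0,0,0],0.6],[[0,0,0],[0,0,0],0.4],[[0,0,0],[0,0,0],0.2],[[0,0,0],[0,0,0],0],[[0,0,0],[0,0,0],0],[[0,0,0],[0,0,0],0],[[0,0,0],[0,0,0],0],[[0,0,0],[0,0,0],0]]}}

```text
t: 17.5
eef_pos: [453.7, 64.7, 5.8]
tcp_rot: [3.142, -0.0, 2.898]
ft_force: [-1.4, 0.6, 3.4]
opening: 0.38
grip_force: 5.7
```

Call:
{"fn": "move_arm", "kwargs": {"commands": [[[0,0,0],[0,0,0],0],[[0,0,0],[0,0,0],0],[[0,0,0],[0,0,0],0],[[0,0,0],[0,0,0],0],[[0,0,0],[0,0,0],0]]}}

```text
t: 18.0
eef_pos: [453.9, 64.7, 5.8]
tcp_rot: [3.141, 0.0, 2.898]
ft_force: [0.5, 0.2, 5.9]
opening: 0.268
grip_force: 30.0
```

The clip is squeezed to 25.5 mm at 30 N, so it is fully open. Before carrying it to the +y side, I'll check the stove and pan heights there.

```bash
python3 - <<'E'
from h import *
t,s=camera_info("top"),camera_info("side")
print("stove corner",tri([t,s],[(203,228),(308,314)]).round(0))
print("pan min x",tri([t,s],[(137,213),(294,345)]).round(0))
print("pan far(min y)",tri([t,s],[(181,172),(250,311)]).round(0))
print("jar",tri([t,s],[(191,303),(387,314)]).round(0))
E
```

```text
stove corner [651. 314.  39.]
pan min x [676. 487.  95.]
pan far(min y) [802. 370.  96.]
jar [431. 332.  65.]
```

Call:
{"fn": "move_arm", "kwargs": {"commands": [[[0,0,1],[0,0,0],0],[[0,0,2],[0,0,0],0],[[0,0,3],[0,0,0],0],[[0,0,3],[0,0,0],0],[[0,0,2],[0,0,-4],0],[[0,0,1],[0,0,-6],0],[[0,0,0.6],[0,0,-6],0],[[0,0,0],[0,0,-4.4],0]]}}

```text
t: 18.8
eef_pos: [453.9, 64.6, 133.1]
tcp_rot: [3.141, 0.001, 2.538]
ft_force: [0.8, 0.2, -0.3]
opening: 0.266
grip_force: 30.0
```

Call:
{"fn": "move_arm", "kwargs": {"commands": [[[0.2,2,0],[0,0,-6],0],[[0.4,3.5,0],[0,0,-7.5],0],[[0.5,4,0],[0,0,-7.5],0],[[0.5,4,0],[0,0,-7.5],0],[[0.5,4,0],[0,0,-7.5],0],[[0.5,4,0],[0,0,-7.5],0],[[0.5,4,0],[0,0,-7.5],0],[[0.5,4,0],[0,0,-5],0],[[1,2.5,0],[0,0,-3.8],0],[[2,1,0],[0,0,0],0]]}}

```text
t: 19.8
eef_pos: [518.7, 397.1, 132.1]
tcp_rot: [-3.141, 0.0, 1.499]
ft_force: [0.0, -0.7, -0.7]
opening: 0.265
grip_force: 30.0
```

Call:
{"fn": "move_arm", "kwargs": {"commands": [[[3,0,0],[0,0,0],0],[[3,0,-0.5],[0,0,0],0],[[3,0,-1],[0,0,0],0],[[1.5,0,-1],[0,0,0],0],[[0,0,-0.5],[0,0,0],0],[[0,0,0],[0,0,0],0],[[0,0,0],[0,0,0],0]]}}

```text
t: 20.5
eef_pos: [623.9, 394.8, 102.3]
tcp_rot: [-3.141, 0.0, 1.499]
ft_force: [0.5, -0.7, -0.4]
opening: 0.268
grip_force: 30.0
```

```bash
python3 shot.py w9; python3 shot.py s9 side;python3 shot.py t9 top; python3 - <<'E'
from h import *
import pickle
c,im,s=pickle.load(open("w9.pkl","rb"))
for nm,p in [("tip",(s['eef_pos']+[0,0,20])),("cardTop",(622,244.5,159)),("cardBot",(605,244.5,30))]: print(nm,proj(c,p).round(0),proj(camera_info("side"),p).round(0))
cs,b,_=pickle.load(open("s9.pkl","rb"));u,v=proj(cs,[610,260,95]).astype(int);print("side crop origin",u-60,v-60)
B=b[v-60:v+60,u-60:u+60];a=im[120:420,170:470]
cv2.imwrite("pics/comb9.png",np.hstack([cv2.resize(a,(400,400)),cv2.resize(B,(400,400),interpolation=cv2.INTER_CUBIC)]))
E
```

```text
20.5 [623.91132585 394.83429499 102.30408181] [-3.14141553e+00  8.13574155e-05  1.49866531e+00] 0.003303357627136799 0.26789353990433806
20.55 [624.03698003 394.95381372 102.62179124] [ 3.14126791e+00 -1.72086260e-04  1.49881893e+00] 0.0009513632787988856 0.2680738004885969
20.6 [624.19860293 395.01746199 102.73859257] [ 3.14088098e+00 -3.85736367e-04  1.49891567e+00] 0.001950897506768693 0.2659198869228443
tip [320. 317.] [316. 312.]
cardTop [339. 644.] [320. 266.]
cardBot [309. 432.] [327. 301.]
side crop origin 264 227
```

View pics/comb9.png

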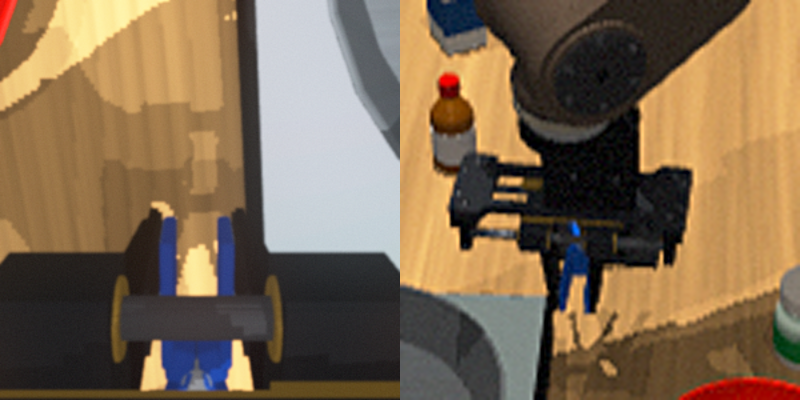

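Wrist crop: the clip is held with its handles parallel, and the hinge pin is at about pixel (320,401). The side crop shows the gripper clear of the stove, pan and bystanders. Now to check the pin position, the clip yaw and the card in the top view numerically.

```bash
python3 - <<'E'
from h import *
import pickle
c,im,s=pickle.load(open("w9.pkl","rb"))
e=s['eef_pos'];yw=np.radians(-4.13);uy=np.array([-np.sin(yw),np.cos(yw)]);print("exp pin",e[:2]-40*uy,"exp mouth",e[:2]-97*uy)
hsv=cv2.cvtColor(im,cv2.COLOR_BGR2HSV)
w=((hsv[...,1]<90)&(hsv[...,2]>100)).astype(np.uint8)[385:412,300:340];n,l,st,ce=cv2.connectedComponentsWithStats(w)
for i in range(1,n):
    if st[i,4]>10: print("pin?",ce[i]+[300,385],st[i],onz(c,ce[i]+[300,385],e[2]+20.2).round(1))
t=camera_info("top");im=pickle.load(open("t9.pkl","rb"))[1];h=cv2.cvtColor(im,cv2.COLOR_BGR2HSV)
b=((h[...,0]>100)&(h[...,0]<130)&(h[...,1]>120)&(h[...,2]>50)).astype(np.uint8)
n,l,st,ce=cv2.connectedComponentsWithStats(b)
for i in range(1,n):
    if 140<ce[i][0]<300 and 180<ce[i][1]<300 and st[i,4]>4: print("top blue",ce[i],st[i])
print("proj mouth",proj(t,[*(e[:2]-97*uy),e[2]+20]).round(1),"pin",proj(t,[*(e[:2]-40*uy),e[2]+20]).round(1))
# card top strip in top view
u,v=proj(t,[619,189,159]);print(u,v)
m=((h[...,1]<60)&(h[...,2]>170)).astype(np.uint8);n,l,st,ce=cv2.connectedComponentsWithStats(m)
for i in range(1,n):
    if abs(ce[i][0]-u)<30 and abs(ce[i][1]-v)<15: print("card",ce[i],st[i],onz(t,ce[i],159).round(1))
# card top in w7: wider window
c,im,s=pickle.load(open("w7.pkl","rb"));hsv=cv2.cvtColor(im,cv2.COLOR_BGR2HSV)
for r in (10,30,60,90,105):
    print(r,[(int(x),int(a)) for x,a in zip(range(395,436,1),hsv[r,395:436,1]) if a<40 and hsv[r,x,2]>190])
E
```

```text
exp pin [621.03053812 354.93816658] exp mouth [616.92541561 298.0861836 ]
pin? [317.11409396 404.62416107] [ 11  11  13  16 149] [619.3 348.1 122.5]
proj mouth [201.2 232.1] pin [180.3 230.7]
239.27904793194477 228.29008662805555
card [240.45614035 228.33333333] [220 227  40   4  57] [618.9 185.9 159. ]
10 [(424, 12), (425, 0), (426, 0), (427, 1), (428, 0), (429, 1), (430, 2), (431, 2), (432, 3)]
30 [(422, 8), (423, 3), (424, 0), (425, 1), (426, 0), (427, 0), (428, 0), (429, 1), (430, 1)]
60 [(420, 10), (421, 0), (422, 0), (423, 1), (424, 1), (425, 1), (426, 1), (427, 1), (428, 4)]
90 [(418, 6), (419, 0), (420, 0), (421, 1), (422, 1), (423, 1), (424, 1), (425, 1), (426, 19)]
105 [(417, 4), (418, 0), (419, 0), (420, 1), (421, 0), (422, 1), (423, 1), (424, 1), (425, 37)]
```

```bash
python3 - <<'E'
from h import *
import pickle
c,im,s=pickle.load(open("w7.pkl","rb"))
for r,a,b in((10,424,433),(60,420,429),(105,417,425.5)): print("cardtop",onz(c,((a+b)/2,r),159).round(1))
t=camera_info("top");im=pickle.load(open("t9.pkl","rb"))[1];h=cv2.cvtColor(im,cv2.COLOR_BGR2HSV).astype(int)
for v in range(218,246,2): print(v,[f"{im[v,u,0]}/{im[v,u,2]}" for u in range(182,218,2)])
c,im,s=pickle.load(open("w9.pkl","rb"));hsv=cv2.cvtColor(im,cv2.COLOR_BGR2HSV)
for col in (295,298,340,344): print(col,[(r,int(hsv[r,col,0]),int(hsv[r,col,1]),int(hsv[r,col,2])) for r in range(270,345,4)])
e=s['eef_pos'];yw=np.radians(-4.13);uy=np.array([-np.sin(yw),np.cos(yw)])
for d in (15,10,5):
  for z in(20.2,-5.8): print("handle end exp d",d,z,proj(c,[*(e[:2]+d*uy),e[2]+z]).round(0))
print("pin exp",proj(c,[*(e[:2]-40*uy),e[2]+20.2]).round(0))
E
```

```text
cardtop [619.1 196.4 159. ]
cardtop [616.7 167.9 159. ]
cardtop [614.6 140.6 159. ]
218 ['105/114', '107/117', '104/118', '103/116', '108/120', '108/122', '101/115', '57/83', '40/70', '42/75', '66/141', '77/166', '78/169', '81/168', '82/169', '79/172', '79/169', '81/171']
220 ['103/116', '104/117', '103/117', '104/116', '107/119', '103/116', '103/117', '60/84', '38/69', '41/79', '72/151', '78/174', '82/175', '83/176', '83/174', '84/178', '83/179', '83/178']
222 ['106/118', '106/119', '104/115', '104/117', '108/119', '102/118', '100/117', '60/83', '35/65', '41/78', '71/152', '75/169', '82/175', '80/173', '79/175', '83/177', '80/174', '83/178']
224 ['88/99', '87/102', '88/103', '85/98', '86/100', '87/105', '85/104', '53/75', '40/66', '51/78', '96/139', '92/158', '77/169', '82/173', '84/177', '79/174', '83/177', '79/173']
226 ['48/62', '44/63', '37/62', '43/67', '42/62', '54/64', '81/73', '96/69', '128/69', '144/75', '131/78', '83/90', '75/150', '81/173', '79/173', '82/175', '78/174', '81/178']
228 ['79/58', '69/61', '52/58', '96/66', '126/66', '135/70', '121/69', '103/70', '88/70', '66
[... 2702 characters left out ...]
, 169, 133), (338, 114, 171, 131), (342, 133, 45, 68)]
344 [(270, 16, 127, 135), (274, 15, 122, 132), (278, 17, 117, 107), (282, 14, 75, 65), (286, 7, 40, 57), (290, 137, 36, 63), (294, 122, 62, 78), (298, 116, 94, 100), (302, 117, 123, 116), (306, 114, 152, 129), (310, 115, 155, 128), (314, 114, 162, 126), (318, 113, 161, 127), (322, 115, 150, 124), (326, 115, 160, 115), (330, 115, 149, 118), (334, 115, 153, 115), (338, 115, 147, 123), (342, 135, 24, 64)]
handle end exp d 15 20.2 [320. 286.]
handle end exp d 15 -5.8 [320. 266.]
handle end exp d 10 20.2 [320. 297.]
handle end exp d 10 -5.8 [320. 275.]
handle end exp d 5 20.2 [320. 307.]
handle end exp d 5 -5.8 [319. 284.]
pin exp [320. 392.]
```

The handle ends and pin both show that the clip slid about 7 mm forward in the pads while being squeezed. It is level and fully open, with the tips about 36–40 mm apart in the top view. The mouth is therefore 104 mm ahead of the TCP. Target TCP is about (623.6,326.7). I'll approach part way along the card's width axis and check.

Call:
{"fn": "move_arm", "kwargs": {"commands": [[[0.4,0,-0.4],[0,0,-0.3],0],[[0,-0.5,0],[0,0,0],0],[[-0.1,-1,0],[0,0,0],0],[[-0.1,-1.5,0],[0,0,0],0],[[-0.1,-1,0],[0,0,0],0],[[0,-0.5,0],[0,0,0],0],[[0,0,0],[0,0,0],0],[[0,0,0],[0,0,0],0]]}}

```text
t: 21.45
eef_pos: [625.9, 349.6, 97.9]
tcp_rot: [3.141, -0.0, 1.493]
ft_force: [0.8, -0.1, 0.0]
opening: 0.267
grip_force: 30.0
```

```bash
python3 shot.py w10; python3 shot.py t10 top; python3 - <<'E'
from h import *
import pickle
s=state();e=s['eef_pos'];yw=s['tcp_rot'][2]-np.pi/2;uy=np.array([-np.sin(yw),np.cos(yw)]);print(s['opening'],s['grip_force'],"mouth",e[:2]-104*uy)
t=camera_info("top");im=pickle.load(open("t10.pkl","rb"))[1].astype(int)
D=im[...,0]-im[...,2]
m=((D>10)).astype(np.uint8)[205:260,190:275];n,l,st,ce=cv2.connectedComponentsWithStats(m)
for i in range(1,n):
    if st[i,4]>5: print(st[i]+[190,205,0,0,0],ce[i]+[190,205])
for r in range(218,246): 
    q=np.where(D[r,180:260]>10)[0]+180; 
    if len(q): print(r,q.min(),q.max())
g=(im.min(2)>140);
for v in range(222,234): print(v,np.where(g[v,200:270])[0]+200)
print(proj(t,[*(e[:2]-104*uy),e[2]+20]).round(1), "cardtop +y", proj(t,[622.8,245,159]).round(1),proj(t,[614,135.3,159]).round(1))
E
```

```text
21.45 [625.94075858 349.63402599  97.91688611] [ 3.14119951e+00 -2.03751858e-04  1.49269538e+00] 0.00923061416605612 0.2670733005154558
21.5 [625.84120877 349.8735755   97.84616406] [ 3.14129215e+00 -2.10841506e-04  1.49301466e+00] 0.007191815457825104 0.26578838054485465
0.266418906068998 29.996149241924286 mouth [617.70505477 246.29052442]
[204 225  17   6  38] [211.73684211 227.47368421]
[204 234  16   7  35] [211.48571429 236.77142857]
225 218 220
226 214 219
227 209 218
228 200 214
229 204 210
230 205 206
234 204 207
235 205 210
236 207 212
237 209 214
238 212 217
239 215 219
240 218 219
222 []
223 []
224 []
225 []
226 [221]
227 [221 222 223 224 225 226 227 228 229 230 231 232]
228 [229 230 231 232 233 234 235 236 237 238 239 240 241 242 243 244 245 246
 247]
229 [239 240 241 242 243 244 245 246 247 248 249 250 251 252 253 254 255 256
 257 258 259]
230 [251 252 253 254 255 256 257 258 259 260]
231 []
232 []
233 []
[220.7 232.1] cardtop +y [218.1 227. ] [259.7 230.1]
```

The jaw tips are where predicted in the top view, column 220.5 and centre row 232.4. The card's top edge agrees to about 1 mm in x. Final insertion: −3 mm in x, −26 mm in y.

Call:
{"fn": "move_arm", "kwargs": {"commands": [[[-0.05,-0.3,0],[0,0,0],0],[[-0.05,-0.5,0],[0,0,0],0],[[-0.05,-0.5,0],[0,0,0],0],[[-0.05,-0.5,0],[0,0,0],0],[[-0.05,-0.5,0],[0,0,0],0],[[-0.05,-0.3,0],[0,0,0],0],[[0,0,0],[0,0,0],0],[[0,0,0],[0,0,0],0],[[0,0,0],[0,0,0],0]]}}

```text
t: 22.45
eef_pos: [622.8, 323.8, 97.8]
tcp_rot: [3.141, -0.0, 1.493]
ft_force: [-0.1, 0.3, -0.6]
opening: 0.266
grip_force: 30.0
```

```bash
python3 shot.py w11; python3 shot.py t11 top; python3 shot.py s11 side; python3 - <<'E'
from h import *
import pickle
s=state();e=s['eef_pos'];yw=s['tcp_rot'][2]-np.pi/2;uy=np.array([-np.sin(yw),np.cos(yw)]);M=e[:2]-104*uy;print(s['opening'],s['grip_force'],s['ft_force'],"mouth",M)
t=camera_info("top");im=pickle.load(open("t11.pkl","rb"))[1].astype(int)
D=im[...,0]-im[...,2];g=im.min(2)>140
for r in range(218,246):
    q=np.where(D[r,195:250]>12)[0]+195;w=np.where(g[r,205:270])[0]+205
    print(r,(q.min(),q.max(),len(q)) if len(q) else '',(w.min(),w.max()) if len(w) else '')
print("mouth",proj(t,[*M,e[2]+20]).round(1))
# orange band / card front in t11 & where card midplane at z=118 would appear at y=220
for y in (220,240): print("card z118",proj(t,[613.6+13/129*17.2+(y-220)*.08,y,118]).round(1))
E
```

```text
22.45 [622.77691546 323.80397258  97.76892509] [ 3.14140789e+00 -4.71536020e-05  1.49311972e+00] 0.0006558520671429285 0.26564025206422365
22.5 [622.74795791 323.83190824  97.7276324 ] [ 3.14148809e+00 -1.72087874e-05  1.49318497e+00] 0.00138836485168764 0.26598333829134757
22.55 [622.72711778 323.8445361   97.71892624] [ 3.14149775e+00 -1.66563033e-05  1.49321089e+00] 0.0018226381205120085 0.26310863694737974
0.2686584692283011 29.996160864830017 [-0.85566808 -0.51000612 -0.80999207] mouth [614.69913437 220.12155964]
218  
219  
220  
221  
222  
223  
224  
225  
226  
227  (np.int64(220), np.int64(232))
228  (np.int64(229), np.int64(247))
229 (np.int64(214), np.int64(219), 6) (np.int64(241), np.int64(259))
230 (np.int64(213), np.int64(219), 7) (np.int64(251), np.int64(260))
231 (np.int64(214), np.int64(215), 2) 
232  
233  
234 (np.int64(213), np.int64(214), 2) 
235 (np.int64(213), np.int64(217), 5) 
236 (np.int64(214), np.int64(219), 6) 
237 (np.int64(216), np.int64(221), 6) 
238 (np.int64(219), np.int64(225), 7) 
239 (np.int64(222), np.int64(228), 7) 
240 (np.int64(224), np.int64(229), 6) 
241 (np.int64(227), np.int64(229), 3) 
242  
243  
244  
245  
mouth [230.3 233.2]
card z118 [230.3 232.9]
card z118 [223.  232.4]
```

The rear jaw passes behind the card, where it is hidden in the top view. The front jaw is in front with its tip at (229.5,241). Depth is about 22 mm, and the centring error about 1 mm. The contact force is nil and the card hasn't moved. Handing in.

```bash
python3 -c "
from h import *
print(env.job_done())"
```

```text
the job is handed in; nothing more can be done
None
```

I've handed the job in: the card stands centred in the trough, leaning about 7.7° on the backrest, and the squeezed-open clip is held about 22 mm around its left (+y) edge, centred to about 1 mm with no contact force (22.6 s on the clock); I had to nudge the card back after letting go because it first balanced upright, and the final fit was checked from measurements only, since my ten picture views were used up.

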